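# Find the sealed case that rattles and hold it out

## Robot

A 7-joint arm with a two-finger parallel gripper is mounted at the origin on the work surface. World frame = base frame: x ahead of the robot, y to its left, z up, the work surface at z = 0. Lengths are in m, angles in degrees, forces in N, time in s.
With the tool pointing down it reaches from about 0.4 to 0.85 m from the base axis. Payload 4.4 kg.
Tool frame: the origin (TCP) lies on the centre line of the jaws, within the pads' length; the fingertips stand 11 mm ahead of it and the grasp point (between the pads) lies 8 mm behind it (ctrl.finger_overhang is the distance from the TCP to the fingertips, in m); z points along the fingers, y is the line along which they close (so a half turn about z gives the same grasp; the last joint's range is limited). The gripper opens to 94 mm and grips with 3 to 60 N. Pads are 16 mm wide; open, the fingers measure 119 mm over their backs; the gripper's body (75 mm by 177 mm) begins 78 mm behind the grasp point.
Start: joints at [-76.593, 36.005, 2.206, 86.941, -1.547, 57.084, -1.146], TCP at [0.192, 0.621, 0.216] pointing down, gripper open.
Joint ranges: [-175.42, 175.42], [-21.48, 121.26], [-71.46, 75.88], [10.55, 141.38], [-63.04, 243.04], [13.31, 113.54], [-168.57, 168.57]. Speed limits (degrees/s): [147.25, 147.25, 180, 180, 180, 180, 180].

## Interface

Orientations are given as [roll, pitch, yaw] about the fixed x, y, z axes, in that order (R = Rz(yaw) Ry(pitch) Rx(roll)).
In Python, from station import ctrl, viewer gives the robot as it stands. Calls block until the motion is done:
- ctrl.reach(position, orientation): joint-space move of the TCP to a pose.
- ctrl.movel(position, rate=0.15, rot=None, stop_force=None): straight line of the TCP; rot=None keeps the orientation; rate is the mean speed in m/s. With stop_force (N) it stops when the force on the tool has changed by that much, and returns True; else False.
- ctrl.set_joints(angles): joint-space move.
- ctrl.gripper_to(opening, grasp_force=None): finger opening in m; grasp_force is the grip in N (None keeps the last); returns when the fingers have stopped.
- ctrl.sleep(seconds).
- ctrl.ik(position, orientation): joint angles nearest the present ones, or None.
- viewer.snapshot(name): name is "side" or "top"; returns the picture (400x640x3 uint8, red, green, blue); there is no depth.
- viewer.camera_info(name): a dict with "fx", "fy", "cx", "cy" (pixels), "rvec" (rotation vector, rad) and "tvec" (3), from world to camera coordinates, as OpenCV has them. Camera axes: x right, y down, z forward; pixel columns grow to the right and rows downward; lengths in m; the calibration is good to about 2 mm. A picture is of the moment at which its call begins. camera_info takes no time and is no camera call.
A pose or a line that the arm cannot do raises ctrl.IKError and nothing moves.
- ctrl.hand_in(): hands the job in; it is judged then, once.
Readings, each from a call of its own:
- ctrl.current_time_s(): time.
- ctrl.current_q(): joint angles.
- ctrl.current_joint_velocities(): joint speeds.
- ctrl.current_joint_efforts(): joint torques, N m.
- ctrl.current_eef_pos(): TCP position.
- ctrl.current_tool_rot(): TCP orientation.
- ctrl.current_force(): force on the tool from outside, world axes, zero at the start.
- ctrl.current_ft_torque(): the same for the moment, N m.
- ctrl.current_width(): finger opening in m.
- ctrl.current_finger_force(): force on a finger pad.
Only numpy, scipy, OpenCV 4.12 (cv2) and the standard library are available. Lean on these libraries where they do the work, as an engineer would, in place of code of your own. Each camera call takes 0.05 s, during which the arm holds its last target. There are 200 camera calls.

## Task

A steel ball from the mill was left inside one of the three sealed white cases with yellow lids: lift the cases and shake them to and fro lengthwise to find the one that rattles, and stand any quiet case you picked up back level where it stood. Then hold the rattling case out level, lid up, over the middle of the green hand-over mat, a good 10 to 25 cm above it, and finish still holding it there, without putting it down. Leave the amber bottle, the powder tub and the calculator as they are.

Things in the scene. Friction and masses are not known exactly. Their poses are not given: they have to be found in the camera images.
- case_a: one of three identical sealed cases, white with yellow lid, 160 (its x) x 58 (y) x 56 mm high, flat sides to grip across the 58 mm; origin at the centre of its underside, z up. Each weighs 0.18 to 0.42 kg, so weight does not tell. Just one, a different one each time, also holds a loose 30 mm steel ball of 0.11 kg; in the others nothing moves.
- case_b: one of three identical sealed cases, white with yellow lid, 160 (its x) x 58 (y) x 56 mm high, flat sides to grip across the 58 mm; origin at the centre of its underside, z up. The ball can run about 60 mm either way from the middle along x. The inner floor slopes down 6 degrees from the middle to each end, so once moved the ball rests at one end (at first it may balance in the middle).
- case_c: one of three identical sealed cases, white with yellow lid, 160 (its x) x 58 (y) x 56 mm high, flat sides to grip across the 58 mm; origin at the centre of its underside, z up. Rocked 20 degrees about its y (or jerked along x) the ball runs to the other end: a thump, and the moment about a grip at mid-length, case level, goes from 0.065 N m one way to 0.065 the other.
- mat: green square hand-over mat, 160 x 160 x 3 mm, fixed flat on the counter on the far side of the cases; origin at the centre of its underside
- amber_bottle: amber glass bottle with white cap, 52 mm across, 110 mm tall, standing; origin at the centre of its underside; leave alone
- powder_tub: white tub with yellow label and lid, 76 mm across, 100 mm tall, standing; origin at the centre of its underside; leave alone
- calculator: grey pocket calculator, 140 (x) x 85 (y) x 17 mm, lying flat; origin at the centre of its underside; leave alone
Things that resemble listed ones, but are neither listed nor needed, are in the scene too. What is shaped like the case_c but purple is not meant.

How it is judged (in metres and radians):
On the way, in this order (a step that is already met when the one before it is completed fails the run):
1. the rattling case is off the counter with its ball at one end (((height (world z) of case_a above 0.02 m and distance between ball and case_a below 0.09 m and (x of ball in the frame of case_a above 0.045 m or x of ball in the frame of case_a below -0.045 m)) or (height (world z) of case_b above 0.02 m and distance between ball and case_b below 0.09 m and (x of ball in the frame of case_b above 0.045 m or x of ball in the frame of case_b below -0.045 m)) or (height (world z) of case_c above 0.02 m and distance between ball and case_c below 0.09 m and (x of ball in the frame of case_c above 0.045 m or x of ball in the frame of case_c below -0.045 m)))), for 0.02 s.
2. it is shaken, so that the ball leaves that end and runs through the middle, still off the counter (((height (world z) of case_a above 0.02 m and distance between ball and case_a below 0.09 m and x of ball in the frame of case_a between -0.03 and 0.03 m) or (height (world z) of case_b above 0.02 m and distance between ball and case_b below 0.09 m and x of ball in the frame of case_b between -0.03 and 0.03 m) or (height (world z) of case_c above 0.02 m and distance between ball and case_c below 0.09 m and x of ball in the frame of case_c between -0.03 and 0.03 m))), for 0.02 s.
At the end, for the whole second after the job is handed in: The case with the ball in it is held by the fingers with its underside 80 to 300 mm above the counter, its middle within 50 mm (horizontally) of the mat's, level within 0.2 rad, still; the other two stand level on the counter within 60 mm of where they started, not touched by the robot (((distance between ball and case_a below 0.09 m and height (world z) of case_a between 0.08 and 0.3 m and horizontal distance between case_a and mat below 0.05 m and angle between case_a's own z axis and vertical below 0.2 rad and linear speed of case_a below 0.03 m/s and contact force between case_a and the fingers above 2 N and distance of each of case_b, case_c from where it was at the start of the episode below 0.06 m and height (world z) of each of case_b, case_c below 0.01 m and angle between each of case_b, case_c's own z axis and vertical below 0.1 rad and linear speed of each of case_b, case_c below 0.02 m/s and contact force between each of case_b, case_c and the arm below 0.2 N and contact force between each of case_b, case_c and the fingers below 0.2 N) or (distance between ball and case_b below 0.09 m and height (world z) of case_b between 0.08 and 0.3 m and horizontal distance between case_b and mat below 0.05 m and angle between case_b's own z axis and vertical below 0.2 rad and linear speed of case_b below 0.03 m/s and contact force between case_b and the fingers above 2 N and distance of each of case_a, case_c from where it was at the start of the episode below 0.06 m and height (world z) of each of case_a, case_c below 0.01 m and angle between each of case_a, case_c's own z axis and vertical below 0.1 rad and linear speed of each of case_a, case_c below 0.02 m/s and contact force between each of case_a, case_c and the arm below 0.2 N and contact force between each of case_a, case_c and the fingers below 0.2 N) or (distance between ball and case_c below 0.09 m and height (world z) of case_c between 0.08 and 0.3 m and horizontal distance between case_c and mat below 0.05 m and angle between case_c's own z axis and vertical below 0.2 rad and linear speed of case_c below 0.03 m/s and contact force between case_c and the fingers above 2 N and distance of each of case_a, case_b from where it was at the start of the episode below 0.06 m and height (world z) of each of case_a, case_b below 0.01 m and angle between each of case_a, case_b's own z axis and vertical below 0.1 rad and linear speed of each of case_a, case_b below 0.02 m/s and contact force between each of case_a, case_b and the arm below 0.2 N and contact force between each of case_a, case_b and the fingers below 0.2 N))); the arm keeps its last pose, push and grip.
It fails at once if The amber bottle was pushed away or knocked over (distance of amber_bottle from where it was at the start of the episode above 0.03 m or angle between amber_bottle's own z axis and vertical above 0.4 rad).
It fails at once if The powder tub was pushed away or knocked over (distance of powder_tub from where it was at the start of the episode above 0.03 m or angle between powder_tub's own z axis and vertical above 0.4 rad).
It fails at once if The calculator was pushed away or knocked over (distance of calculator from where it was at the start of the episode above 0.03 m or angle between calculator's own z axis and vertical above 0.4 rad).
It also fails if it takes over 72 s, if anything falls off the work surface, if the arm or the gripper's body presses on something with over 40 N, if the wrist force passes 120 N, or if a joint passes its speed limit or range.

## Working session

There is one attempt and no reset: what is moved stays moved. The work goes in short steps, each a Python script; the robot and the scene stay as the last script left them, time stands still between calls to the robot, and variables do not carry over. Pictures are saved under pics/ and viewed, at most 10 in all, crops included, and the job is handed in when it is done.

```bash
mkdir -p pics; ls
python3 - <<'E'
from station import ctrl, viewer
import cv2
for n in("top","side"):
    im=viewer.snapshot(n); cv2.imwrite(f"pics/{n}0.png",im[:,:,::-1]); print(n,viewer.camera_info(n))
print(ctrl.current_time_s(),ctrl.current_tool_rot(),ctrl.current_eef_pos())
E
```

```text
pics
top {'fx': 381.9929674308539, 'fy': 381.9929674308539, 'cx': 315.77633392363634, 'cy': 204.68775954994965, 'rvec': array([ 2.17316166, -2.21656033,  0.08631156]), 'tvec': array([-0.06262752,  0.49684478,  1.05543588])}
side {'fx': 379.10573904649146, 'fy': 379.10573904649146, 'cx': 320.57886031162366, 'cy': 206.31504058535646, 'rvec': array([ 2.16454246, -0.85404961,  0.39841646]), 'tvec': array([-0.39839714,  0.21783193,  0.93197237])}
0.1 [-1.79905925e+02  1.04271817e-03  1.62822909e+02] [0.1917701  0.62047962 0.21568063]
```

View pics/top0.png

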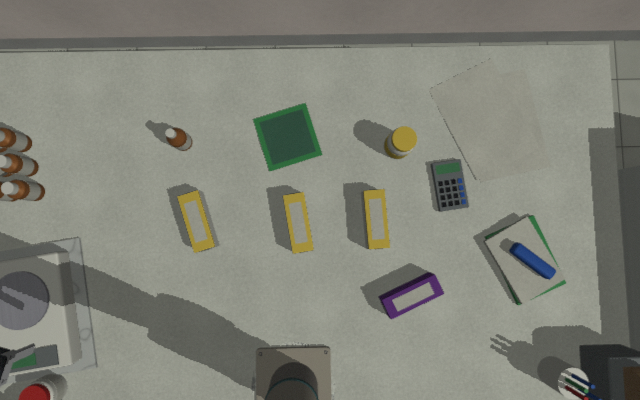

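View pics/side0.png

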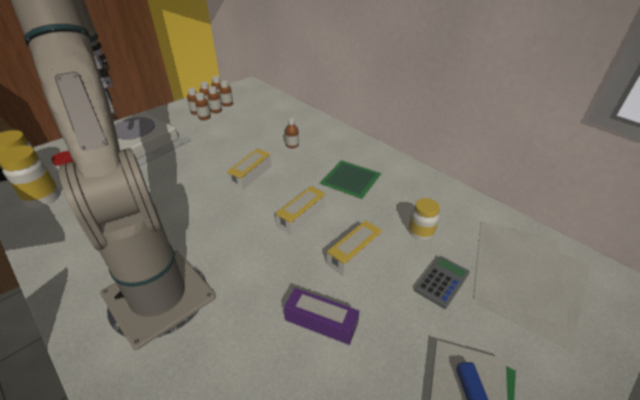

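The top view shows the three yellow-lided cases at about (196,221), (298,222) and (376,219), and the mat at (287,137). The bottle is at (178,139), the tub at (402,140), the calculator at (449,185), and the purple decoy at (411,296). The side view shows the same layout with nothing touching the cases.

```bash
cat > h.py <<'E'
from station import ctrl, viewer
import cv2, numpy as np
from scipy.spatial.transform import Rotation as Ro
def ray(cam,uv,z):
    c=viewer.camera_info(cam); R=cv2.Rodrigues(c["rvec"])[0]; o=-R.T@c["tvec"]
    uv=np.atleast_2d(uv).astype(float)
    d=np.c_[(uv[:,0]-c["cx"])/c["fx"],(uv[:,1]-c["cy"])/c["fy"],np.ones(len(uv))]@R
    return (o+d*((z-o[2])/d[:,2])[:,None])[:,:2]
def find(cam,lo,hi,z,amin,im=None):
    im=viewer.snapshot(cam) if im is None else im
    m=cv2.inRange(cv2.cvtColor(im,cv2.COLOR_RGB2HSV),lo,hi)
    out=[]
    for c in cv2.findContours(m,cv2.RETR_EXTERNAL,cv2.CHAIN_APPROX_NONE)[0]:
        if cv2.contourArea(c)<amin: continue
        p=ray(cam,c[:,0],z); (x,y),(w,h),a=cv2.minAreaRect((p*1000).astype(np.float32))
        if w<h: w,h,a=h,w,a+90
        a=(a+90)%180-90
        out.append((x/1000,y/1000,w,h,a,c[:,0].mean(0)))
    return out
YEL=((20,120,90),(35,255,255)); GRN=((60,100,40),(85,255,255))
E
python3 - <<'E'
from h import *
im=viewer.snapshot("top")
for o in find("top",*YEL,0.056,300,im): print(np.round(np.hstack(o),3))
print()
for o in find("top",*GRN,0.003,500,im): print(np.round(np.hstack(o),3))
E
```

```text
[ 4.47000e-01 -2.20000e-02  1.58374e+02  5.62040e+01  8.78700e+00
  2.97566e+02  2.22086e+02]
[  0.455   0.252 159.062  57.95   16.751 195.7   220.967]
[ 4.52000e-01 -2.34000e-01  1.58430e+02  5.63780e+01  3.56500e+00
  3.76092e+02  2.18745e+02]
[ 6.71000e-01 -3.17000e-01  6.59510e+01  6.51310e+01  4.32620e+01
  4.03881e+02  1.38373e+02]

[ 6.94000e-01  6.00000e-03  1.57591e+02  1.57362e+02 -7.32030e+01
  2.87098e+02  1.36838e+02]
```

```bash
cat >> h.py <<'E'
CASES=dict(L=(.455,.252,16.75),M=(.447,-.022,8.8),R=(.452,-.234,3.6)); MAT=(.694,.006)
def rot(a,tilt=0,flip=0):
    y=[-np.sin(np.radians(a)),np.cos(np.radians(a)),0]
    R=Ro.from_rotvec(np.radians(tilt)*np.array(y))*Ro.from_euler("xyz",[180,0,a+flip],degrees=True)
    return R.as_euler("xyz",degrees=True)
def tq(n=5):
    v=[]
    for _ in range(n): v.append(ctrl.current_ft_torque()); ctrl.sleep(.03)
    return np.mean(v,0)
E
python3 - <<'E'
from h import *
r=lambda p,o:(lambda q:None if q is None else np.round(q).astype(int))(ctrl.ik(p,o))
for k,(x,y,a) in CASES.items():
  for f in(0,180):
    for z,t in((.027,0),(.16,0),(.16,22),(.16,-22)): print(k,f,z,t,r((x,y,z),rot(a,t,f)))
for f in(0,180):
  for a in (0,): print('mat',r((*MAT,.2),rot(a,0,f)))
E
```

```text
L 0 0.027 0 [-48  46  25 116 -42  27 -65]
L 0 0.16 0 [-57  35  38 112 -31  44 -74]
L 0 0.16 22 [-51  48  40  91 -29  75 -75]
L 0 0.16 -22 [  8  40 -69 130  84  48 168]
L 180 0.027 0 [-28  43  -6 116  11  22  65]
L 180 0.16 0 [-28  30  -6 111   4  39  70]
L 180 0.16 22 [-23  42 -10  90   1  70  75]
L 180 0.16 -22 [-23  25 -19 131  76  17  -5]
M 0 0.027 0 [-13  42  18 127 -44  17 -38]
M 0 0.16 0 [-29  30  41 122 -32  38 -47]
M 0 0.16 22 [-29  44  45 104 -24  67 -55]
M 0 0.16 -22 None
M 180 0.027 0 [  3  40  -6 127  16  14  82]
M 180 0.16 0 [ -2  25   2 122  -1  34  99]
M 180 0.16 22 [ -2  36  -1 103   3  63  94]
M 180 0.16 -22 [ 39  26 -50 141  94  18   4]
R 0 0.027 0 [ 14  43  16 118 -29  22 -34]
R 0 0.16 0 [-11  42  58 114 -46  52 -15]
R 0 0.16 22 [-10  51  53  96 -26  70 -37]
R 0 0.16 -22 [ 32  25   2 130 -63  16   7]
R 180 0.027 0 [ 35  43 -16 117  29  24  90]
R 180 0.16 0 [ 16  30  11 113  -9  38 127]
R 180 0.16 22 [ 13  40   9  95   3  65 113]
R 180 0.16 -22 [ 69  32 -51 129  57  16  68]
mat [-26  48  47  81 -36  67 -64]
mat [-4 41  3 80 -2 59 89]
```

```bash
cat >> h.py <<'E'
def test(k,zg=.027,dx=.11,tilt=22):
    x,y,a=CASES[k]; P=lambda t:rot(a,t,180); ax=np.array([-np.sin(np.radians(a)),np.cos(np.radians(a)),0])
    ctrl.reach((x,y,.14),P(0)); ctrl.movel((x,y,zg),.12)
    ctrl.gripper_to(.04,50); print(k,"width",ctrl.current_width(),"t",ctrl.current_time_s())
    ctrl.movel((x,y,.10),.12); s=(x+dx,y*.95,.22); ctrl.movel(s,.2)
    m=[]
    for t in(tilt,-tilt,tilt):
        ctrl.reach(s,P(t)); ctrl.sleep(.4); ctrl.reach(s,P(0)); ctrl.sleep(.3)
        m.append(tq()@ax); print(np.round(m[-1],4),ctrl.current_time_s())
    return m
def putback(k,zg=.027):
    x,y,a=CASES[k]
    ctrl.movel((x,y,.10),.2,rot=rot(a,0,180)); ctrl.movel((x,y,zg+.012),.12); ctrl.movel((x,y,zg),.05,stop_force=8)
    print("down",ctrl.current_eef_pos()); ctrl.gripper_to(.085); ctrl.movel((x,y,.14),.15); print("t",ctrl.current_time_s())
E
python3 - <<'E'
from h import *
test("L"); print(ctrl.current_width(),ctrl.current_eef_pos(),ctrl.current_force())
cv2.imwrite("pics/s1.png",viewer.snapshot("side")[:,:,::-1])
E
```

```text
L width 0.057742665995150766 t 3.575
-0.0045 7.35
-0.0001 9.4917
0.0129 11.5417
0.057982150675267984 [0.56513372 0.23944859 0.21954164] [-0.24098662  0.52715439 -1.72345197]
```

View pics/s1.png

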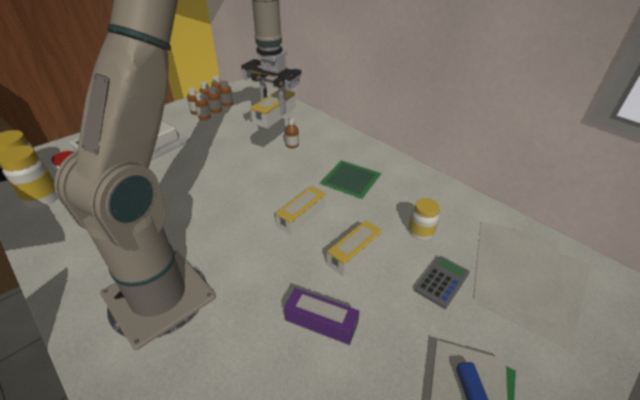

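The case is held level at (273,107) in the picture. Its moment changed by less than 0.02 N m, where a ball would swing it by 0.13, so this case is quiet. I'll put it back and test the middle one.

Run:
```python
from h import *
putback("L"); test("M"); print(ctrl.current_width(),ctrl.current_eef_pos(),ctrl.current_force())
for o in find("top",*YEL,0.056,300): print(np.round(np.hstack(o),3))
```

```text
down [0.45575219 0.25240575 0.02705658]
t 15.0583
M width 0.05769204406753821 t 17.7583
0.068 21.4833
-0.0909 23.6167
0.0505 25.6167
0.05821034578851495 [ 0.55713828 -0.02074413  0.21958338] [ 0.30916696 -0.37635974 -2.92819191]
[  0.457   0.251 158.954  57.996  16.857 195.953 220.52 ]
[ 4.52000e-01 -2.34000e-01  1.58430e+02  5.68880e+01  3.56500e+00
  3.76098e+02  2.18752e+02]
[ 6.71000e-01 -3.18000e-01  6.72220e+01  6.52790e+01 -6.44570e+01
  4.03750e+02  1.38559e+02]
```

The middle case rattles: its moment flips between +0.06 and −0.09 N m. The left case is back level in its place. I'll now take the middle case over the mat.

Run:
```python
from h import *
ctrl.movel((*MAT,.195),.12,rot=rot(8.8,0,180)); ctrl.sleep(1)
print(ctrl.current_eef_pos(),ctrl.current_tool_rot(),ctrl.current_width(),ctrl.current_finger_force(),ctrl.current_time_s())
t=viewer.snapshot("top"); s=viewer.snapshot("side")
for o in find("top",*YEL,0.056+.168,300,t): print(np.round(np.hstack(o),3))
cv2.imwrite("pics/e.png",np.vstack([t[40:300],s[40:300]])[:,:,::-1])
```

```text
[0.69400498 0.00598695 0.19499949] [-1.79998561e+02 -3.78806036e-04 -1.71199104e+02] 0.057972509943502615 50.00000461935997 28.0
[4.52000e-01 2.01000e-01 1.33090e+02 4.85390e+01 1.68570e+01 1.95953e+02
 2.20527e+02]
[ 4.48000e-01 -2.05000e-01  1.32622e+02  4.73380e+01  3.68600e+00
  3.76085e+02  2.18745e+02]
[ 6.31000e-01 -2.75000e-01  5.62600e+01  5.46340e+01 -6.44570e+01
  4.03735e+02  1.38544e+02]
```

View pics/e.png

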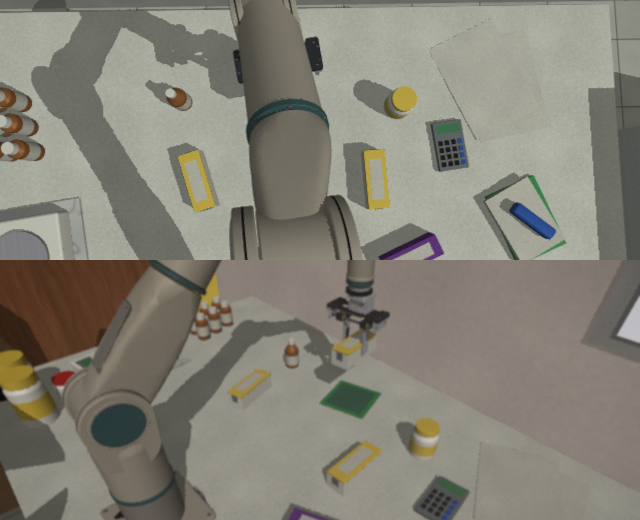

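The rattling case, at (352,348) in the combined picture, is held level above the green mat at (350,398). The other two cases stand in their places.

```bash
python3 -c "
from station import ctrl
print(ctrl.hand_in())"
```

```text
the job is handed in; nothing more can be done
None
```

The middle case rattled; I handed the job in with it held level, lid up, about 17 cm above the middle of the mat. The left case was quiet and is back in its place, I never touched the right case, and no verdict was returned.

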